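Put the coil, valve and screening can back in their own trays

ROBOT

A 6-joint arm with a two-finger parallel gripper is mounted at the origin on the work surface. World frame = base frame: x ahead of the robot, y to its left, z up, the work surface at z = 0. Lengths are in m, angles in degrees, forces in N, time in s.
With the tool pointing down it reaches from about 0.4 to 0.825 m from the base axis. Payload 7 kg.
Tool frame: the origin (TCP) lies on the centre line of the jaws, within the pads' length; the fingertips stand 19 mm ahead of it and the grasp point (between the pads) is the TCP (r.tip_extent is the distance from the TCP to the fingertips, in m); z points along the fingers, y is the line along which they close (so a half turn about z gives the same grasp; the last joint's range is limited). The gripper opens to 88 mm and grips with 3 to 60 N. Pads are 19 mm wide; open, the fingers measure 130 mm over their backs; the gripper's body (78 mm by 193 mm) begins 47 mm behind the grasp point.
Start: joints at [-54.54, 20.546, 0.682, 0, -70.136, -16.507], TCP at [0.219, -0.638, 0.246] pointing down, gripper open.
Joint ranges: [-176.03, 176.03], [-82.01, 121.73], [-58.28, 71.71], [-173.87, 95.51], [-174.79, -0.11], [-173.66, 173.66]. Speed limits (degrees/s): [136.94, 136.94, 172.46, 180, 180, 180].

INTERFACE

Orientations are given as [roll, pitch, yaw] about the fixed x, y, z axes, in that order (R = Rz(yaw) Ry(pitch) Rx(roll)).
In Python, from plant import r gives the robot as it stands. The module is installed in compiled form; this text tells all that it offers.
- The arm moves only by the tool jog_arm, never from a script. Its argument "deltas" is a list that holds one entry, the list of rows, each a list of 5 numbers: the opening, from -1 (shut) to 1 (fully open), then the shift along the world's x, y, z in cm, then the turn about the world's z in rad. In form: [[[claw, dx, dy, dz, turn], ...]]. A call has 1 to 8 rows; each row shifts and turns the commanded pose from where the row before left it; what a row does not reach is not made up. A row lasts 1/8 s, in which the tool goes at most 62.5 mm and 10.7 degrees, less where a joint would pass 70% of its speed; a pose out of reach is approached as far as the arm can. A call with a gripper value outside its range is refused whole. The fingers move at their own pace and stop on an object; "force" is the grip in N (left out, the last holds). Time passes only in rows, so rows that do not move let the fingers close. It gives the time, the measured TCP pose, the force, the opening and the grip force at its end, in the units of the state.
- r.get_state(): the state, without advancing time (a new reading comes with each control period).
- r.capture(name): name is "scene" or "side" or "wrist"; returns the picture (480x640x3 uint8, blue, green, red); there is no depth.
- r.camera_info(name): a dict with "fx", "fy", "cx", "cy" (pixels), "view" (4x4, takes a point from world to camera coordinates). Camera axes: x right, y up, looking along -z (the intrinsics and any distortion apply to the point x, -y, -z); pixel columns grow to the right and rows downward; lengths in m; the calibration is good to about 2 mm. The wrist camera is an equidistant fisheye: a pixel r from the principal point sees the ray r / f radians off the axis. A picture is of the moment at which its call begins: read the wrist's pose just before it. camera_info takes no time and is no camera call; for the wrist camera it gives the pose at the moment of the call.
- r.close_job(): hands the job in; it is judged then, once.
The state is a dict: "time_s": time; "joints": joint angles; "qd": joint speeds; "joint_torque": joint torques, N m; "tcp_pos": TCP position; "eef_rot": TCP orientation; "contact_force": force on the tool from outside, world axes, zero at the start; "moment": the same for the moment, N m; "gripper_width": finger opening in m; "gripper_force": force on a finger pad.
Only numpy, scipy, OpenCV 4.12 (cv2) and the standard library are available. Lean on these libraries where they do the work, as an engineer would, in place of code of your own. Each camera call takes 0.05 s, during which the arm holds its last target. There are 200 camera calls.

TASK

The coil form, the glass valve and the square metal can have each been put in the wrong tray. First stand one of them on the empty cork mat to free a tray, then move them all so that each stands upright in the middle of the tray that has the shape of its own foot: valve in the round tray, can in the square one, coil form in the oblong one with its foot lengthwise along the tray. Keep the valve upright all the time and leave the ashtray, the solder reel and the earth stake where they are.

Things in the scene. Friction and masses are not known exactly. Their poses are not given: they have to be found in the camera images.
- coil: Black phenolic plug-in coil form wound with copper rings: an upright round former 44 mm in diameter on an oblong black foot 70 x 40 x 12 mm, 85 mm high in all, about 0.12 kg. At the start it stands in the round tray. Origin: centre of the underside of the foot; x along the foot's long side, z up. Grip it by the round former, which spans 12 to 85 mm above the origin (copper there is flush).
- valve: Tall glass power valve, 129 mm high: round black base 48 mm in diameter and 34 mm high, clear glass bulb 50 mm in diameter with straight sides from 44 to 102 mm above the underside, small brass cap 12 mm in diameter on top, about 0.16 kg. At the start it stands in the square tray. Origin: centre of the underside; z up. Round, so its yaw means nothing.
- can: Plain aluminium screening can, a closed upright box 48 x 48 x 70 mm high, about 0.14 kg. At the start it stands in the oblong tray. Origin: centre of the underside; x and y square to its sides, z up.
- round_tray: Shallow round wooden tray, fixed: 104 mm outside and 96 mm inside diameter, floor 4 mm thick, rim 11 mm high. Origin: centre of the underside, z up. The valve's own place.
- square_tray: Shallow square wooden tray, fixed: 92 mm outside and 84 mm inside, floor 4 mm thick, rim 11 mm high. Origin: centre of the underside, x and y square to its sides, z up. The can's own place.
- oblong_tray: Shallow oblong wooden tray, fixed: 112 x 76 mm outside, 104 x 68 mm inside, floor 4 mm thick, rim 11 mm high. Origin: centre of the underside, x along its long side, z up. The coil form's own place.
- cork_mat: Round flat cork mat, fixed, 120 mm in diameter, 4 mm thick, empty at the start: the free spot, empty again at the end. Origin: centre of the underside, z up.
- ashtray: Bystander: round tin ashtray with loose control knobs in it, 98 mm across, 23 mm high. Origin: centre of the underside.
- reel: Bystander: solder reel standing on end, 55 mm in diameter, 48 mm high. Origin: centre of the underside.
- stake: Bystander: copper earth stake lying flat, 14 mm thick, about 270 mm long, with a brass clamp 22 mm high near one end. Origin: at bench level under the middle of the rod; x along it.
There are look-alikes about, which are no part of the job. What is shaped like the valve but red is not meant. What is shaped like the can but pink is not meant.

How it is judged (in metres and radians):
On the way:
1. one of the three things stands upright and released on the cork mat, its centre within 35 mm of the mat's centre (((horizontal distance between coil and cork_mat below 0.035 m and z of coil in the frame of cork_mat between 0.001 and 0.008 m and angle between coil's own z axis and vertical below 0.12 rad and contact force between the fingers and coil below 0.3 N and linear speed of coil below 0.02 m/s) or (horizontal distance between valve and cork_mat below 0.035 m and z of valve in the frame of cork_mat between 0.001 and 0.008 m and angle between valve's own z axis and vertical below 0.12 rad and contact force between the fingers and valve below 0.3 N and linear speed of valve below 0.02 m/s) or (horizontal distance between can and cork_mat below 0.035 m and z of can in the frame of cork_mat between 0.001 and 0.008 m and angle between can's own z axis and vertical below 0.12 rad and contact force between the fingers and can below 0.3 N and linear speed of can below 0.02 m/s))), for 0.2 s.
At the end, for the whole second after the job is handed in: Coil form in the oblong tray, valve in the round tray, can in the square tray: each released, at rest, upright, standing on the tray's floor with its centre within 12 mm of the tray's centre; the coil form's foot within 0.3 rad (17 degrees) of the tray's long direction (horizontal distance between coil and oblong_tray below 0.012 m and z of coil in the frame of oblong_tray between 0.001 and 0.008 m and angle between each of coil, valve, can's own z axis and vertical below 0.12 rad and contact force between the fingers and coil below 0.3 N and linear speed of each of coil, valve, can below 0.02 m/s and angle between the x axis of coil and the x axis of oblong_tray, either way round below 0.3 rad and horizontal distance between valve and round_tray below 0.012 m and z of valve in the frame of round_tray between 0.001 and 0.008 m and contact force between the fingers and valve below 0.3 N and horizontal distance between can and square_tray below 0.012 m and z of can in the frame of square_tray between 0.001 and 0.008 m and contact force between the fingers and can below 0.3 N); the robot touches nothing.
It fails at once if the valve is tipped more than 0.5 rad (angle between valve's own z axis and vertical above 0.5 rad).
It fails at once if the ashtray is moved more than 20 mm (distance of ashtray from where it was at the start of the episode above 0.02 m).
It fails at once if the reel is moved more than 20 mm (distance of reel from where it was at the start of the episode above 0.02 m).
It fails at once if the stake is moved more than 20 mm (distance of stake from where it was at the start of the episode above 0.02 m).
It also fails if it takes over 133 s, if anything falls off the work surface, if the arm or the gripper's body presses on something with over 40 N, if the wrist force passes 120 N, or if a joint passes its speed limit or range.

## Working session

There is one attempt and no reset: what is moved stays moved. The work goes in short steps, Python scripts to look and compute and a tool call to move; the robot and the scene stay as the last step left them, time stands still between calls to the robot, and variables do not carry over. Pictures are saved under pics/ and viewed, at most 17 in all, crops included, and the job is handed in when it is done.

Besides the shell and the picture viewer there is one more tool, called as name([rows], argument=value, ...), one row to a line, values as JSON. jog_arm: Moves the arm, as the interface text tells. Its arguments: {"type":"object","properties":{"deltas":{"type":"array"},"force":{"type":"number"}},"required":["deltas"]}

```bash
mkdir -p pics
python3 - <<'E'
from plant import r
import cv2,json
for n in("scene","side"):
    cv2.imwrite(f"pics/{n}0.png",r.capture(n))
s=r.get_state();print(s["time_s"],s["tcp_pos"],s["eef_rot"],s["gripper_width"],r.tip_extent)
E
```

```text
0.1 [ 0.21906283 -0.6380514   0.24471863] [ 1.79915859e+02 -8.20866067e-03 -1.61053641e+02] 0.08772524286540528 0.019
```

View pics/scene0.png

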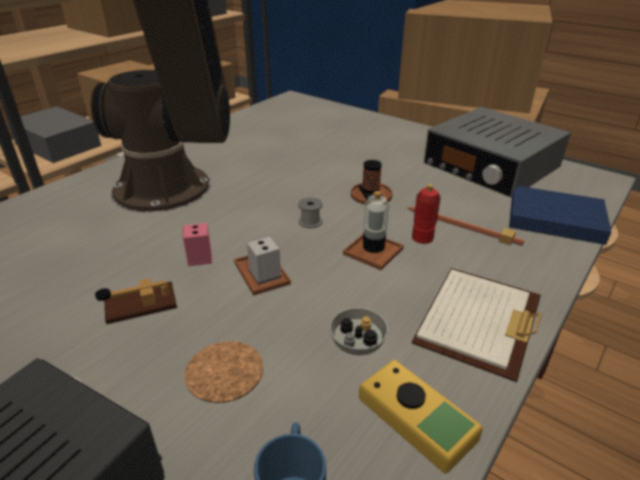

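View pics/side0.png

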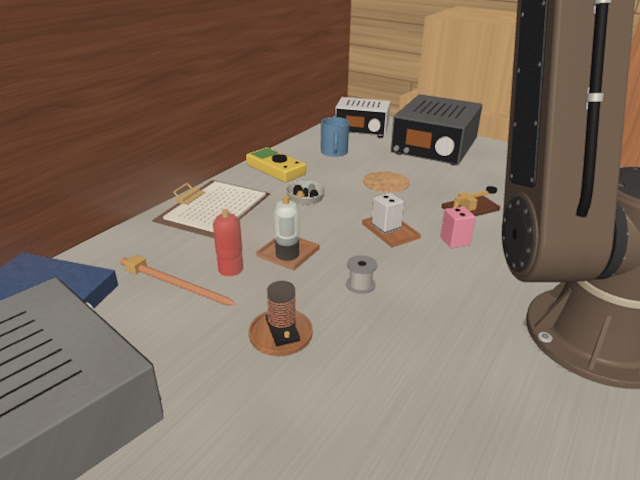

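Both views show the layout. In the side view the coil is in the round tray (281,330), the valve in the square tray (288,250), and the can in the oblong tray (390,228). The mat is at (386,182), the reel at (361,275), the ashtray at (305,192) and the red valve look-alike at (228,245). In the scene view the mat is at (224,371), with the oblong, square and round trays at (262,270), (374,250) and (371,192).

```bash
cat > h.py <<'E'
import numpy as np,cv2
from plant import r
def proj(c,P):
    P=np.atleast_2d(P);q=P@np.array(c["view"])[:3,:3].T+np.array(c["view"])[:3,3]
    return np.c_[c["cx"]+c["fx"]*q[:,0]/-q[:,2],c["cy"]+c["fy"]*-q[:,1]/-q[:,2]]
def back(c,uv,z):
    V=np.array(c["view"]);R=V[:3,:3];o=-R.T@V[:3,3]
    uv=np.atleast_2d(uv).astype(float)
    d=np.c_[(uv[:,0]-c["cx"])/c["fx"],-(uv[:,1]-c["cy"])/c["fy"],-np.ones(len(uv))]@R
    return o+d*((z-o[2])/d[:,2])[:,None]
E
python3 - <<'E'
from h import *
C={n:r.camera_info(n) for n in("scene","side")}
print({k:v for k,v in C["side"].items() if k!="view"})
P=dict(mat=((224,371),(386,182),.004),obl=((262,270),(391,229),.008),sq=((374,250),(288,250),.008),rnd=((371,192),(281,331),.008),
 reel=((310,204),(361,265),.048),ash=((358,330),(305,190),.015),red=((427,188),(228,212),.129),pink=((197,228),(458,211),.07),
 stakeA=((410,209),(232,303),.007),stakeB=((521,241),(123,261),.007),tool=((140,300),(470,206),.01))
for k,(a,b,z) in P.items(): print(k,back(C["scene"],a,z)[0,:2].round(3),back(C["side"],b,z)[0,:2].round(3))
a=cv2.imread("pics/side0.png");b=cv2.imread("pics/scene0.png")
A=np.hstack([cv2.resize(a[270:360,235:325],(400,400),interpolation=3),cv2.resize(a[190:280,243:333],(400,400),interpolation=3)])
cv2.imwrite("pics/c1.png",A)
A=np.hstack([cv2.resize(a[175:255,350:430],(400,400),interpolation=3),cv2.resize(b[220:300,222:302],(400,400),interpolation=3)])
cv2.imwrite("pics/c2.png",A)
E
```

```text
{'fx': 523.329359193294, 'fy': 523.329359193294, 'cx': 330.97095224720357, 'cy': 233.068317336167}
mat [ 0.565 -0.325] [ 0.559 -0.316]
obl [ 0.442 -0.107] [ 0.439 -0.103]
sq [0.579 0.083] [0.575 0.089]
rnd [0.442 0.288] [0.442 0.291]
reel [0.402 0.096] [0.399 0.105]
ash [ 0.685 -0.136] [ 0.692 -0.141]
red [0.634 0.179] [0.626 0.197]
pink [ 0.308 -0.141] [ 0.314 -0.151]
stakeA [0.557 0.276] [0.557 0.279]
stakeB [0.809 0.302] [0.817 0.298]
tool [ 0.331 -0.305] [ 0.331 -0.301]
```

View pics/c1.png

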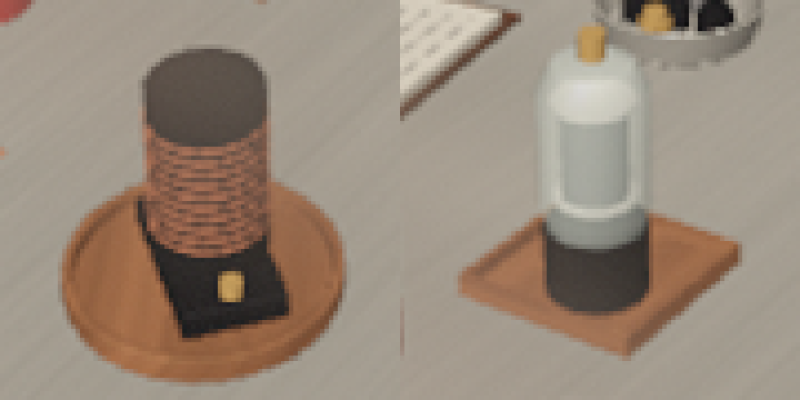

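View pics/c2.png

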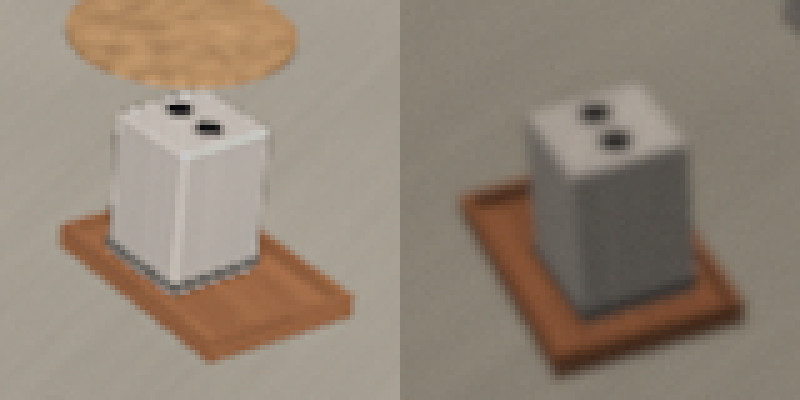

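The crops show clear rim corners for all three trays. They also show the can's top, the coil's top disc and foot edge, and the valve's brass cap. I'll turn those pixels into poses.

Run:
```python
from h import *
S=r.camera_info("side");W=r.camera_info("scene")
def s1(p): return np.array(p)*90/400+[235-.4,270-.4]
def s2(p): return (np.array(p)-[400,0])*90/400+[243-.4,190-.4]
def s3(p): return np.array(p)/5+[350-.4,175-.4]
def s4(p): return (np.array(p)-[400,0])/5+[222-.4,220-.4]
ang=lambda a,b:np.degrees(np.arctan2(*(b-a)[1::-1])).round(1)
L=lambda a,b:(np.linalg.norm((b-a)[:2])*1e3).round(1)
def show(n,P):
    P=P[:,:2]; print(n,P.mean(0).round(4),[(ang(P[i],P[(i+1)%len(P)]),L(P[i],P[(i+1)%len(P)])) for i in range(len(P))])
show("sq",back(S,s2([[460,278],[628,338],[741,246],[545,212]]),.011))
p=back(S,s3([[60,227],[210,343],[353,293]]),.011);show("obl",p);print(p.round(4),((p[0]+p[2])/2).round(4))
p=back(W,s4([[462,195],[558,358],[743,304]]),.011);show("oblW",p);print(((p[0]+p[2])/2).round(4))
show("can",back(S,s3([[118,113],[182,157],[268,130],[195,90]]),.074))
show("canW",back(W,s4([[528,118],[577,178],[687,150],[640,85]]),.074))
print("coiltop",back(S,s1([[205,97]]),.089).round(4))
p=back(S,s1([[185,337],[288,313]]),.004);show("foot",p)
print("valve",back(S,s2([[592,28]]),.133).round(4))
p=back(S,s1([[63,265],[345,265],[200,355]]),.011)[:,:2]
A=np.c_[2*p,np.ones(3)];x=np.linalg.solve(A,(p**2).sum(1));print("round",x[:2].round(4),np.sqrt(x[2]+x[:2]@x[:2]).round(4))
# mat
for c,n,f in((S,"side0",(386,182)),(W,"scene0",(224,371))):
    im=cv2.cvtColor(cv2.imread(f"pics/{n}.png"),cv2.COLOR_BGR2HSV)
    m=cv2.morphologyEx((((im[...,0]<22)&(im[...,1]>70))*255).astype(np.uint8),cv2.MORPH_OPEN,np.ones((2,2)))
    m=cv2.morphologyEx(m,cv2.MORPH_CLOSE,np.ones((3,3)))
    k,l,st,ce=cv2.connectedComponentsWithStats(m);i=l[f[1],f[0]];print(st[i]);print("mat",back(c,ce[i],.003).round(4))
w=r.camera_info("wrist");print({k:v for k,v in w.items()})
```

```text
sq [0.5758 0.0942] [(np.float64(-177.7), np.float64(89.9)), (np.float64(-89.9), np.float64(89.3)), (np.float64(16.1), np.float64(96.3)), (np.float64(92.4), np.float64(66.3))]
obl [ 0.4321 -0.0875] [(np.float64(153.4), np.float64(110.6)), (np.float64(-115.0), np.float64(77.9)), (np.float64(9.1), np.float64(133.5))]
[[ 0.509  -0.0969  0.011 ]
 [ 0.4101 -0.0474  0.011 ]
 [ 0.3772 -0.118   0.011 ]] [ 0.4431 -0.1075  0.011 ]
oblW [ 0.4534 -0.1273] [(np.float64(-26.6), np.float64(111.5)), (np.float64(62.7), np.float64(73.1)), (np.float64(-173.5), np.float64(134.1))]
[ 0.4423 -0.1082  0.011 ]
can [ 0.4557 -0.109 ] [(np.float64(153.8), np.float64(45.6)), (np.float64(-114.3), np.float64(46.6)), (np.float64(-20.7), np.float64(45.7)), (np.float64(65.6), np.float64(42.3))]
canW [ 0.4564 -0.1123] [(np.float64(-22.4), np.float64(43.8)), (np.float64(61.8), np.float64(42.1)), (np.float64(153.2), np.float64(47.3)), (np.float64(-113.6), np.float64(45.5))]
coiltop [[0.44  0.29  0.089]]
foot [0.4188 0.3032] [(np.float64(-127.7), np.float64(38.3)), (np.float64(52.3), np.float64(38.3))]
valve [[0.5733 0.0941 0.133 ]]
round [0.4457 0.286 ] 0.0517
[364 172  47  22 786]
mat [[ 0.5569 -0.3159  0.003 ]]
[ 185  342   80   62 3854]
mat [[ 0.5663 -0.3258  0.003 ]]
{'fx': 371.64829954431775, 'fy': 371.64829954431775, 'cx': 319.828081691552, 'cy': 242.22173441663531, 'view': array([[-0.32369753,  0.9461592 ,  0.00163595,  0.67338558],
       [-0.90270986, -0.30831388, -0.30009575,  0.03770161],
       [-0.28343397, -0.09861704,  0.95390768, -0.39160236],
       [ 0.        ,  0.        ,  0.        ,  1.        ]])}
```

jog_arm([
  [[1,2,5,0,-0.1],[1,2,5,0,-0.1],[1,2,5,0,-0.1],[1,2,5,0,-0.1],[1,2,5,0,-0.1],[1,2,5,0,-0.1],[1,2,5,0,-0.1],[1,2,5,0,-0.08]],
])

```text
time_s: 1.1
tcp_pos: [0.3794, -0.2367, 0.2455]
eef_rot: [180.0, 0.0, 154.1]
contact_force: [1.4, -0.8, 0.2]
gripper_width: 0.0878
gripper_force: 0.0
```

jog_arm([
  [[1,2,4.5,0,0],[1,2,4.5,0,0],[1,2,3.5,0,0],[1,1.5,0,0,0],[1,0,0,0,0],[1,0,0,0,0]],
])

```text
time_s: 1.85
tcp_pos: [0.4536, -0.1141, 0.2452]
eef_rot: [-180.0, -0.1, 154.2]
contact_force: [-0.2, -0.9, 0.6]
gripper_width: 0.0876
gripper_force: 0.0
```

Run:
```python
from h import *
w=r.camera_info("wrist");im=r.capture("wrist");cv2.imwrite("pics/w1.png",im);np.save("w1.npy",w["view"])
s=r.get_state();print(s["time_s"],s["tcp_pos"],s["eef_rot"],s["contact_force"])
```

```text
1.9 [ 0.45353556 -0.11413402  0.24530372] [-1.79981729e+02 -3.75483627e-02  1.54188218e+02] [-0.01081018 -0.06283322 -0.60692777]
```

View pics/w1.png

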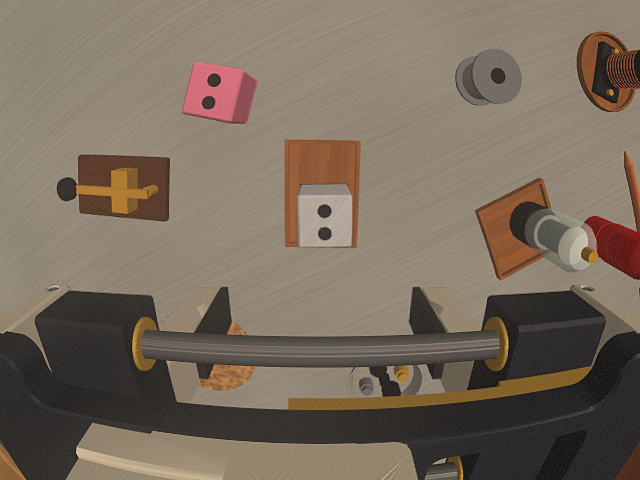

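The wrist view shows the can's top at (299–351, 199–247) in the oblong tray, whose rim runs (285–360, 140–247). The square tray with the valve is at (476–560, 179–278), the round tray at about (605,72), the mat is partly hidden behind the finger, and the can lines up with the jaws.

```bash
cat >> h.py <<'E'
def wback(V,uv,z):
    w=r.camera_info("wrist");uv=np.atleast_2d(uv).astype(float)-[w["cx"],w["cy"]]
    p=np.linalg.norm(uv,axis=1);t=p/w["fx"];k=np.sin(t)/np.maximum(p,1e-9)
    d=np.c_[uv[:,0]*k,-uv[:,1]*k,-np.cos(t)]@V[:3,:3];o=-V[:3,:3].T@V[:3,3]
    return o+d*((z-o[2])/d[:,2])[:,None]
ang=lambda a,b:np.degrees(np.arctan2(*(b-a)[1::-1])).round(1)
L=lambda a,b:(np.linalg.norm((b-a)[:2])*1e3).round(1)
def show(n,P):
    P=P[:,:2]; print(n,P.round(4).tolist(),P.mean(0).round(4),[(float(ang(P[i],P[(i+1)%len(P)])),float(L(P[i],P[(i+1)%len(P)]))) for i in range(len(P))])
E
python3 - <<'E'
from h import *
V=np.load("w1.npy")
show("can",wback(V,[[299,200],[351,199],[351,247],[299,247.]],.074))
show("obl",wback(V,[[285,140],[360,140],[357,247],[286,247]],.011))
show("sq",wback(V,[[476,211],[543,179],[500,278]],.011))
show("valvecap",wback(V,[[590,255]],.133))
show("reel",wback(V,[[498,76]],.048))
E
```

```text
can [[0.4253, -0.12], [0.4437, -0.0798], [0.4828, -0.0977], [0.4628, -0.1389]] [ 0.4536 -0.1091] [(65.3, 44.2), (-24.6, 42.9), (-115.9, 45.8), (153.3, 42.0)]
obl [[0.3736, -0.1138], [0.406, -0.0466], [0.5066, -0.0959], [0.4737, -0.1637]] [ 0.44  -0.105] [(64.2, 74.7), (-26.2, 112.0), (-115.9, 75.3), (153.5, 111.9)]
sq [[0.5268, 0.0399], [0.5277, 0.1337], [0.6179, 0.0439]] [0.5575 0.0725] [(89.4, 93.9), (-44.9, 127.3), (-177.5, 91.2)]
valvecap [[0.5643, 0.0962]] [0.5643 0.0962] [(0.0, 0.0)]
reel [[0.3986, 0.1017]] [0.3986 0.1017] [(0.0, 0.0)]
```

jog_arm([
  [[1,0.1,0.4,-5,0],[1,0,0,-5,0],[1,0,0,-5,0],[1,0,0,-3,0],[1,0,0,-1,0],[1,0,0,0,0],[-0.3,0,0,0,0],[-0.3,0,0,0,0]],
], force=15)

```text
time_s: 2.9
tcp_pos: [0.456, -0.1093, 0.0567]
eef_rot: [179.9, 0.1, 154.3]
contact_force: [-0.1, -1.1, 0.2]
gripper_width: 0.0727
gripper_force: 0.0
```

jog_arm([
  [[-0.3,0,0,0,0],[-0.3,0,0,0,0],[-0.3,0,0,0,0],[-0.3,0,0,0,0]],
])

```text
time_s: 3.4
tcp_pos: [0.4552, -0.1094, 0.0558]
eef_rot: [-180.0, 0.0, 154.3]
contact_force: [-1.8, 0.6, 5.9]
gripper_width: 0.0482
gripper_force: 15.0
```

jog_arm([
  [[-0.3,0,0,2,0],[-0.3,0,0,4,0],[-0.3,2,-4,2,0],[-0.3,2,-4,0,0],[-0.3,2,-4,0,0],[-0.3,2,-4,0,0],[-0.3,2.6,-5,0,0],[-0.3,0,0,0,0]],
])

```text
time_s: 4.4
tcp_pos: [0.5619, -0.3223, 0.1338]
eef_rot: [-180.0, -0.1, 154.1]
contact_force: [-0.1, 0.3, -1.4]
gripper_width: 0.0479
gripper_force: 15.0
```

Run:
```python
from h import *
for n in("side","scene"):
    a=r.capture(n)
    cv2.imwrite(f"pics/{n}1.png",a)
a=cv2.imread("pics/side1.png");b=cv2.imread("pics/scene1.png")
cv2.imwrite("pics/c3.png",np.hstack([cv2.resize(a[130:210,346:426],(400,400),interpolation=3),cv2.resize(b[290:410,165:285],(400,400),interpolation=3)]))
print(r.get_state()["tcp_pos"],r.get_state()["gripper_width"])
```

```text
[ 0.56050119 -0.31967426  0.1340969 ] 0.047596624066244965
```

View pics/c3.png

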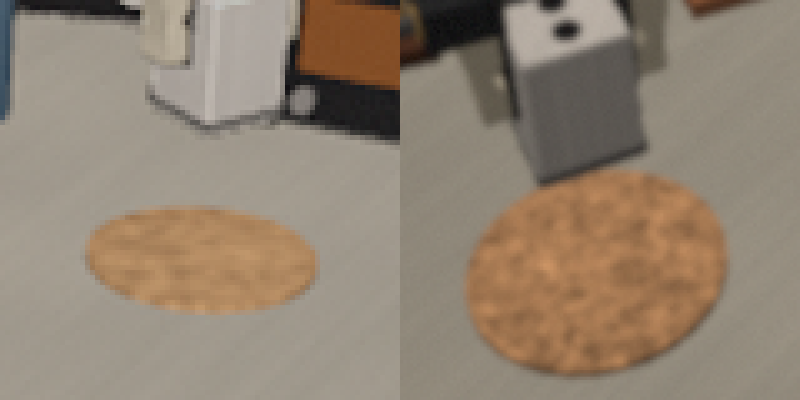

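The can hangs above the mat in both views (side crop can bottom at (215,125), mat centre at (202,259)). Lowering by about 7.8 cm.

jog_arm([
  [[-0.3,0,0,-3,0],[-0.3,0,0,-3,0],[-0.3,0,0,-1.3,0],[-0.3,0,0,-0.4,0],[-0.3,0,0,0,0],[1,0,0,0,0],[1,0,0,0,0],[1,0,0,0,0]],
])

```text
time_s: 5.5
tcp_pos: [0.5615, -0.3195, 0.0591]
eef_rot: [180.0, 0.1, 154.3]
contact_force: [-0.2, -0.4, 0.2]
gripper_width: 0.0726
gripper_force: 0.0
```

jog_arm([
  [[1,0,0,0,0],[1,0,0,0,0],[1,0,0,4,0],[1,0,0,5,0],[1,0,0,5,0],[1,0,0,5,0]],
])

```text
time_s: 6.25
tcp_pos: [0.561, -0.3193, 0.2502]
eef_rot: [180.0, -0.0, 154.3]
contact_force: [0.7, 0.2, -0.1]
gripper_width: 0.0875
gripper_force: 0.0
```

jog_arm([
  [[1,-1,5,0,0],[1,-1,5,0,0],[1,-1,5,0,0],[1,-1,5,0,0],[1,-1,5,0,0],[1,-1,5,0,0],[1,-1,5,0,0],[1,-1,5,0,0]],
])

```text
time_s: 7.25
tcp_pos: [0.4806, 0.0821, 0.2488]
eef_rot: [180.0, 0.0, 154.3]
contact_force: [0.5, -0.8, 0.3]
gripper_width: 0.0876
gripper_force: 0.0
```

jog_arm([
  [[1,-1,5,0,0],[1,-1,5,0,0],[1,-1,5,0,0],[1,-1,5,0,0],[1,0,1,0,0],[1,0,0,0,0],[1,0,0,0,0]],
])

```text
time_s: 8.12
tcp_pos: [0.4412, 0.2896, 0.2485]
eef_rot: [-180.0, -0.0, 154.2]
contact_force: [0.1, 0.6, -0.1]
gripper_width: 0.0876
gripper_force: 0.0
```

Run:
```python
from h import *
w=r.camera_info("wrist");im=r.capture("wrist");cv2.imwrite("pics/w2.png",im);np.save("w2.npy",w["view"])
s=r.get_state();print(s["time_s"],s["tcp_pos"],s["eef_rot"],s["joints"])
cv2.imwrite("pics/c4.png",cv2.resize(im[80:380,120:520],(800,600),interpolation=2))
```

```text
8.175 [0.44139289 0.28949848 0.24864025] [-1.79995803e+02  3.95017574e-04  1.54197698e+02] [ 5.45669373e+01  6.52836311e+00 -1.75065916e+01  1.19527199e-03
 -6.59691175e+01 -1.70369726e+02]
```

View pics/w2.png

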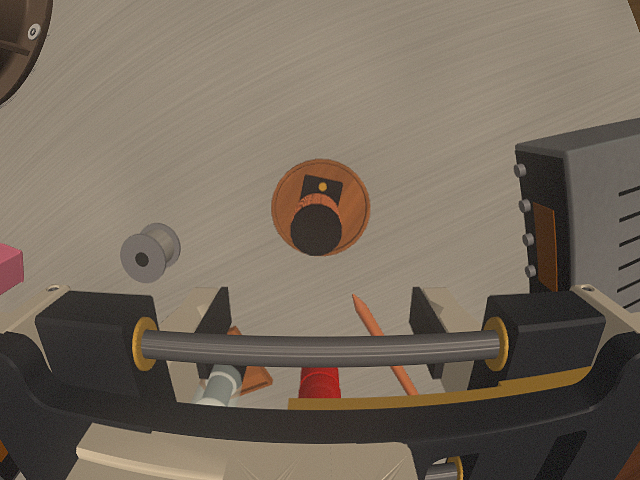

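The wrist view shows the round tray (271–371, 159–257), the coil's top disc centred at (316,229), and the foot's end edge from (304,175) to (343,184).

Run:
```python
from h import *
V=np.load("w2.npy")
p=wback(V,[[271,208],[371,208],[321,159],[321,257]],.011)[:,:2]
A=np.c_[2*p,np.ones(4)];x=np.linalg.lstsq(A,(p**2).sum(1),rcond=None)[0];print("round",x[:2].round(4),np.sqrt(x[2]+x[:2]@x[:2]).round(4))
show("coil",wback(V,[[316,229.5]],.089))
show("foot",wback(V,[[305,176],[343,184]],.016))
```

```text
round [0.4419 0.2907] 0.0522
coil [[0.44, 0.2867]] [0.44   0.2867] [(0.0, 0.0)]
foot [[0.4029, 0.2917], [0.4268, 0.3226]] [0.4149 0.3071] [(52.2, 39.1), (-127.8, 39.1)]
```

View pics/c4.png

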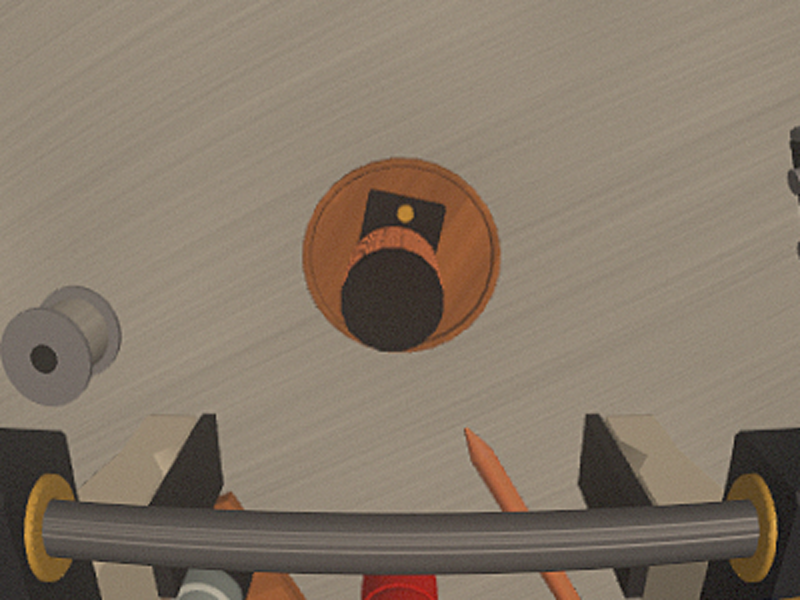

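The crop shows the coil foot's end edge at crop pixels (370,190)–(445,207), so its long axis lies at about −38°. The grip clears everything around it.

jog_arm([
  [[1,0,-0.2,-5,0],[1,0,0,-5,0],[1,0,0,-5,0],[1,0,0,-3,0],[1,0,0,-0.6,0],[1,0,0,0,0],[-0.4,0,0,0,0],[-0.4,0,0,0,0]],
])

```text
time_s: 9.18
tcp_pos: [0.4417, 0.2891, 0.0638]
eef_rot: [179.9, 0.0, 154.3]
contact_force: [-0.8, 0.2, -0.2]
gripper_width: 0.0731
gripper_force: 0.0
```

jog_arm([
  [[-0.4,0,0,0,0],[-0.4,0,0,0,0],[-0.4,0,0,0,0],[-0.4,0,0,0,0],[-0.4,0,0,0,0]],
])

```text
time_s: 9.8
tcp_pos: [0.441, 0.2884, 0.0626]
eef_rot: [-180.0, -0.0, 154.3]
contact_force: [-1.4, -1.5, 4.5]
gripper_width: 0.0436
gripper_force: 15.0
```

jog_arm([
  [[-0.4,0,0,2,0],[-0.4,0,0,5,0],[-0.4,0,0,5,0],[-0.4,0.5,-4,0,0.1],[-0.4,0.5,-4,0,0.1],[-0.4,0,-4,0,0],[-0.4,0,-4,0,0],[-0.4,0,-4,0,0]],
])

```text
time_s: 10.8
tcp_pos: [0.4511, 0.0875, 0.1824]
eef_rot: [180.0, 0.0, 165.7]
contact_force: [0.8, 0.5, -0.5]
gripper_width: 0.0437
gripper_force: 15.0
```

jog_arm([
  [[-0.4,0,-4,0,0],[-0.4,-0.5,-4,0,0],[-0.4,-0.5,-4,0,0],[-0.4,0,-4,0,0],[-0.4,0,-3.4,0,0],[-0.4,0,0,0,0],[-0.4,0,0,0,0]],
])

```text
time_s: 11.68
tcp_pos: [0.4412, -0.1053, 0.1824]
eef_rot: [180.0, -0.0, 165.7]
contact_force: [-0.5, 0.6, -1.4]
gripper_width: 0.0436
gripper_force: 15.0
```

Run:
```python
from h import *
w=r.camera_info("wrist");im=r.capture("wrist");cv2.imwrite("pics/w3.png",im);np.save("w3.npy",w["view"])
s=r.get_state();print(s["time_s"],s["tcp_pos"],s["eef_rot"],s["joints"])
```

```text
11.725 [ 0.44125128 -0.10500317  0.18243876] [ 1.79988644e+02 -7.63365332e-04  1.65720857e+02] [ 1.16208365e+01  2.48552047e+00 -3.13770136e+01 -1.27043678e-02
 -5.61331929e+01 -1.15892900e+02]
```

View pics/w3.png

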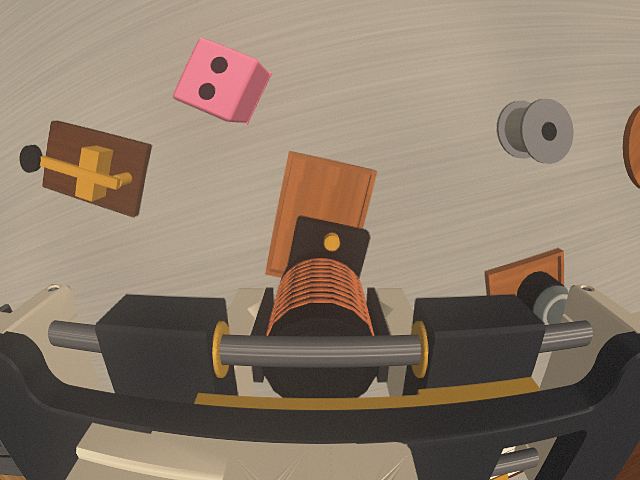

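The foot's end edge shows at (297,217)–(370,233). The tray's far corners are (290,152) and (376,170), with the left corner at (267,275).

Run:
```python
from h import *
V=np.load("w3.npy")
f=wback(V,[[297,217],[370,233]],.0158+.1198);show("foot",f)
u=(f[1]-f[0])[:2];u/=np.linalg.norm(u);v=np.array([u[1],-u[0]]);m=f.mean(0)[:2]
print("coil",(m+.035*v).round(4),(m-.035*v).round(4))
t=wback(V,[[267,275],[290,152],[376,170]],.011);show("tray",t);print(((t[0]+t[2])/2).round(4))
```

```text
foot [[0.4017, -0.107], [0.4194, -0.0724]] [ 0.4105 -0.0897] [(62.9, 39.0), (-117.1, 39.0)]
coil [ 0.4417 -0.1056] [ 0.3794 -0.0738]
tray [[0.4741, -0.163], [0.3735, -0.1132], [0.4058, -0.0471]] [ 0.4178 -0.1078] [(153.6, 112.2), (64.0, 73.5), (-59.5, 134.5)]
[ 0.4399 -0.1051  0.011 ]
```

jog_arm([
  [[-0.4,-0.1,-0.05,-4,0],[-0.4,0,0,-4,0],[-0.4,0,0,-2.5,0],[-0.4,0,0,-1,0],[-0.4,0,0,-0.4,0],[-0.4,0,0,0,0],[1,0,0,0,0],[1,0,0,0,0]],
])

```text
time_s: 12.72
tcp_pos: [0.4408, -0.1058, 0.0643]
eef_rot: [180.0, 0.1, 165.7]
contact_force: [-1.0, 0.1, 0.6]
gripper_width: 0.0583
gripper_force: 0.0
```

jog_arm([
  [[1,0,0,0,0],[1,0,0,0,0],[1,0,0,0,0],[1,0,0,5,0],[1,0,0,5,0],[1,0,0,5,0],[1,0,0,3,0],[1,0,0,0,0]],
])

```text
time_s: 13.72
tcp_pos: [0.4415, -0.1058, 0.2461]
eef_rot: [179.9, 0.3, 165.7]
contact_force: [0.5, 0.1, -0.2]
gripper_width: 0.0875
gripper_force: 0.0
```

Run:
```python
from h import *
w=r.camera_info("wrist");im=r.capture("wrist");np.save("w4.npy",w["view"])
s=r.get_state();print(s["time_s"],s["tcp_pos"],s["eef_rot"])
cv2.imwrite("pics/w4.png",np.vstack([cv2.resize(im[90:290,240:600],None,fx=2.2,fy=2.2,interpolation=2)]))
```

```text
13.775 [ 0.44051894 -0.10576675  0.24434603] [1.79934063e+02 1.14751559e-01 1.65717371e+02]
```

View pics/w4.png

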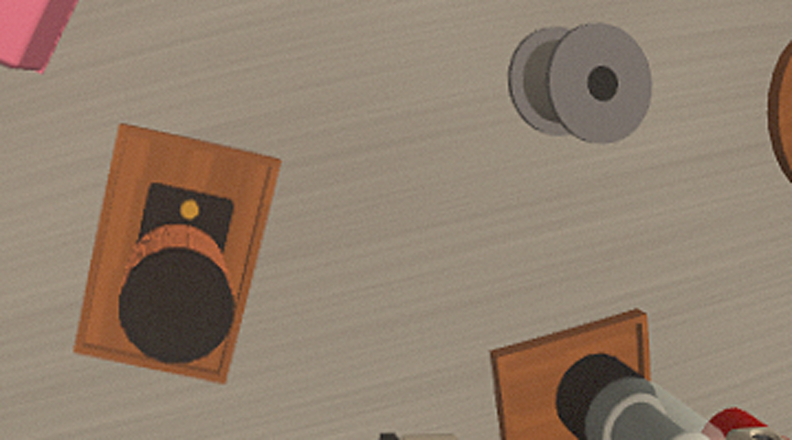

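jog_arm([
  [[1,1.7,2.5,0,0.163],[1,1.7,2.5,0,0.163],[1,1.7,2.5,0,0.163],[1,1.7,2.5,0,0.163],[1,1.6,2.4,0,0.163],[1,1.6,2.4,0,0.163],[1,1.6,2.4,0,0.163],[1,1.6,2.4,0,0.163]],
])

```text
time_s: 14.78
tcp_pos: [0.572, 0.0907, 0.2417]
eef_rot: [179.9, -0.1, -119.3]
contact_force: [-0.3, -0.3, 0.2]
gripper_width: 0.0875
gripper_force: 0.0
```

jog_arm([
  [[1,0,0,0,0],[1,0,0,0,0]],
])

```text
time_s: 15.02
tcp_pos: [0.5715, 0.0898, 0.2422]
eef_rot: [179.9, -0.1, -119.7]
contact_force: [-0.7, -0.9, 0.1]
gripper_width: 0.0874
gripper_force: 0.0
```

Run:
```python
from h import *
V=np.load("w4.npy");f=lambda p:np.array(p)/2.2+[240,90]
t=wback(V,f([[120,123],[281,158],[225,383],[74,352]]),.011);show("tray",t)
show("coil",wback(V,f([[177,305]]),.089))
e=wback(V,f([[150,182],[233,198]]),.016);show("foot",e)
w=r.camera_info("wrist");im=r.capture("wrist");np.save("w5.npy",w["view"])
s=r.get_state();print(s["time_s"],s["tcp_pos"],s["eef_rot"],s["joints"])
cv2.imwrite("pics/w5.png",im)
```

```text
tray [[0.3728, -0.1135], [0.4063, -0.0462], [0.5067, -0.0967], [0.4729, -0.164]] [ 0.4397 -0.1051] [(63.5, 75.2), (-26.7, 112.4), (-116.7, 75.3), (153.2, 112.1)]
coil [[0.4412, -0.1046]] [ 0.4412 -0.1046] [(0.0, 0.0)]
foot [[0.402, -0.1069], [0.4184, -0.0723]] [ 0.4102 -0.0896] [(64.7, 38.3), (-115.3, 38.3)]
15.075 [0.57153818 0.08958472 0.24263823] [ 1.79937865e+02 -7.87758649e-02 -1.19658480e+02] [ 2.82632605e+01  1.16905835e+01 -1.19908789e+01 -1.17978807e-02
 -6.64182853e+01 -5.79170537e+01]
```

View pics/w5.png

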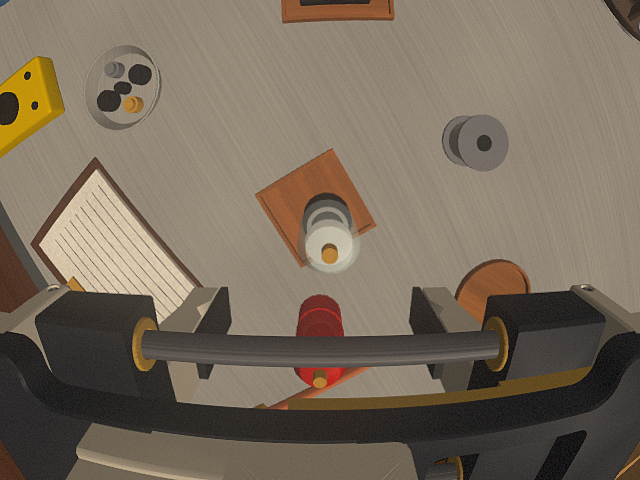

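The coil is within 2 mm of its tray's centre. The valve's cap is at (330,251), the square tray's corners are (256,195), (333,149), (376,226) and (302,266), and the red valve is clear of the jaws.

Run:
```python
from h import *
V=np.load("w5.npy")
t=wback(V,[[256,195],[333,149],[376,226],[302,266]],.011);show("sq",t)
show("valve",wback(V,[[330,246]],.133));show("red",wback(V,[[320,378]],.129))
print(wback(V,[[330,273]],.102))
```

```text
sq [[0.6188, 0.0444], [0.5282, 0.0431], [0.5279, 0.1341], [0.6171, 0.1341]] [0.573  0.0889] [(-179.2, 90.6), (90.2, 91.0), (0.0, 89.1), (-88.9, 89.7)]
valve [[0.5638, 0.0932]] [0.5638 0.0932] [(0.0, 0.0)]
red [[0.6288, 0.193]] [0.6288 0.193 ] [(0.0, 0.0)]
[[0.57916872 0.1224849  0.102     ]]
```

Run:
```python
from h import *
V=np.load("w5.npy");o=-V[:3,:3].T@V[:3,3]
def far(p,o,R):
    d=(p-o)[:2];d/=np.linalg.norm(d);return (p[:2]+d*R).round(4)
print("wrist cap",wback(V,[[330,257]],.133).round(4),"base",far(wback(V,[[324,194]],.004)[0],o,.024), "bulb",wback(V,[[301,245],[360,245]],.09).round(4))
S=r.camera_info("side");W=np.array(S["view"]);os=-W[:3,:3].T@W[:3,3]
f=lambda p:(np.array(p)-[400,0])*90/400+[242.6,189.6]
print("side base",far(back(S,f([[598,312]]),.004)[0],os,.024),"cap",back(S,f([[592,30]]),.133).round(4))
C=r.camera_info("scene");print("scene cap",back(C,[[376.5,198]],.133).round(4)); print(o,os)
```

```text
wrist cap [[0.5678 0.1004 0.133 ]] base [0.5693 0.101 ] bulb [[0.5899 0.0933 0.09  ]
 [0.5476 0.1175 0.09  ]]
side base [0.5734 0.0949] cap [[0.5722 0.0956 0.133 ]]
scene cap [[0.5794 0.0767 0.133 ]]
[0.53044558 0.01962047 0.38138459] [0.0398019  0.80080381 0.5867725 ]
```

jog_arm([
  [[1,0,0.8,-3,0],[1,0,0,-4,0],[1,0,0,-4,0],[1,0,0,-2.5,0],[1,0,0,-1.2,0],[1,0,0,0,0],[0.2,0,0,0,0],[0.2,0,0,0,0]],
])

```text
time_s: 16.08
tcp_pos: [0.5728, 0.0983, 0.0977]
eef_rot: [-179.9, 0.1, -119.6]
contact_force: [-0.5, -0.3, -0.6]
gripper_width: 0.0731
gripper_force: 0.0
```

jog_arm([
  [[0.1,0,0,0,0],[0,0,0,0,0],[-0.3,0,0,0,0],[-0.3,0,0,0,0],[-0.3,0,0,0,0],[-0.3,0,0,0,0]],
])

```text
time_s: 16.82
tcp_pos: [0.5723, 0.0982, 0.0967]
eef_rot: [-180.0, 0.0, -119.6]
contact_force: [-0.7, 1.0, 2.9]
gripper_width: 0.0501
gripper_force: 14.9
```

jog_arm([
  [[0,0,0,1.5,0],[0,0,0,3,0],[0,0,0,4,0],[0,-1,1.5,3,0],[0,-2,3,0,0],[0,-2.5,3.7,0,0],[0,-2.5,3.7,0,0],[0,-2.5,3.7,0,0]],
])

```text
time_s: 17.82
tcp_pos: [0.4663, 0.255, 0.2124]
eef_rot: [-180.0, 0.0, -119.6]
contact_force: [0.9, 0.3, -1.7]
gripper_width: 0.0499
gripper_force: 14.9
```

jog_arm([
  [[0,-1.5,2.2,0,0],[0,-1,1.4,0,0],[0,0,0,0,0],[0,0,0,0,0]],
])

```text
time_s: 18.32
tcp_pos: [0.4424, 0.2896, 0.2117]
eef_rot: [-180.0, -0.0, -119.6]
contact_force: [1.1, -0.8, -1.4]
gripper_width: 0.0498
gripper_force: 14.9
```

Run:
```python
from h import *
a=r.capture("side");b=r.capture("wrist");np.save("w6.npy",r.camera_info("wrist")["view"])
s=r.get_state();print(s["time_s"],s["tcp_pos"],s["eef_rot"])
cv2.imwrite("pics/c6.png",np.hstack([cv2.resize(a[190:350,200:360],(400,400),interpolation=3),cv2.resize(b[140:400,190:450],(400,400),interpolation=3)]))
```

```text
18.425 [0.44260064 0.28945028 0.21156091] [-1.79997744e+02 -1.22496729e-02 -1.19623248e+02]
```

View pics/c6.png

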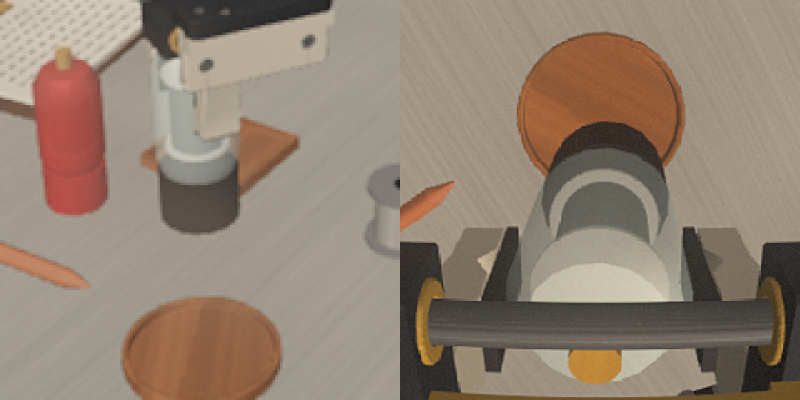

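The valve hangs upright above the round tray. In the wrist crop the base's near edge is at (608,122) and the tray rim's left, top and right points are at (517,113), (601,33) and (686,113).

Run:
```python
from h import *
V=np.load("w6.npy");o=-V[:3,:3].T@V[:3,3];f=lambda p:(np.array(p)-[400,0])*.65+[190,140]
p=wback(V,f([[608,122]]),.119)[0];d=(p-o)[:2];d/=np.linalg.norm(d);print("valve",(p[:2]+.024*d).round(4))
p=wback(V,f([[517,113],[686,113],[601,33],[541,57],[661,58]]),.011)[:,:2]
x=np.linalg.lstsq(np.c_[2*p,np.ones(5)],(p**2).sum(1),rcond=None)[0];print("round",x[:2].round(4),np.sqrt(x[2]+x[:2]@x[:2]).round(4))
```

```text
valve [0.4374 0.2923]
round [0.441  0.2906] 0.0519
```

jog_arm([
  [[0,0.1,0,-3,0],[0,0,0,-3,0],[0,0,0,-3,0],[0,0,0,-1.5,0],[0,0,0,-0.6,0],[0,0,0,-0.2,0],[0,0,0,0,0],[0,0,0,0,0]],
])

```text
time_s: 19.42
tcp_pos: [0.4435, 0.2905, 0.0993]
eef_rot: [-180.0, 0.1, -119.6]
contact_force: [0.1, -0.3, -1.7]
gripper_width: 0.0498
gripper_force: 14.9
```

jog_arm([
  [[0.3,0,0,0,0],[0.6,0,0,0,0],[1,0,0,0,0],[1,0,0,0,0],[1,0,0,0,0],[1,0,0,0,0]],
])

```text
time_s: 20.18
tcp_pos: [0.4432, 0.2901, 0.0985]
eef_rot: [-180.0, -0.0, -119.6]
contact_force: [0.4, -0.1, -0.4]
gripper_width: 0.0875
gripper_force: 0.0
```

jog_arm([
  [[1,0,0,3,0],[1,0,0,5,0],[1,0,0,5,0],[1,0,0,3,0],[1,0,0,0,0],[1,0,0,0,0]],
])

```text
time_s: 20.92
tcp_pos: [0.4428, 0.2899, 0.2579]
eef_rot: [180.0, -0.0, -119.6]
contact_force: [0.2, -0.5, -0.5]
gripper_width: 0.0875
gripper_force: 0.0
```

Run:
```python
from h import *
a=r.capture("side");b=r.capture("wrist");np.save("w7.npy",r.camera_info("wrist")["view"])
s=r.get_state();print(s["time_s"],s["tcp_pos"],s["eef_rot"])
cv2.imwrite("pics/c7.png",np.hstack([cv2.resize(a[260:360,230:330],(400,400),interpolation=3),cv2.resize(b[120:280,240:400],(400,400),interpolation=3)]))
```

```text
21.025 [0.44277113 0.28967019 0.25737497] [ 1.79970676e+02 -1.13042503e-01 -1.19570829e+02]
```

View pics/c7.png

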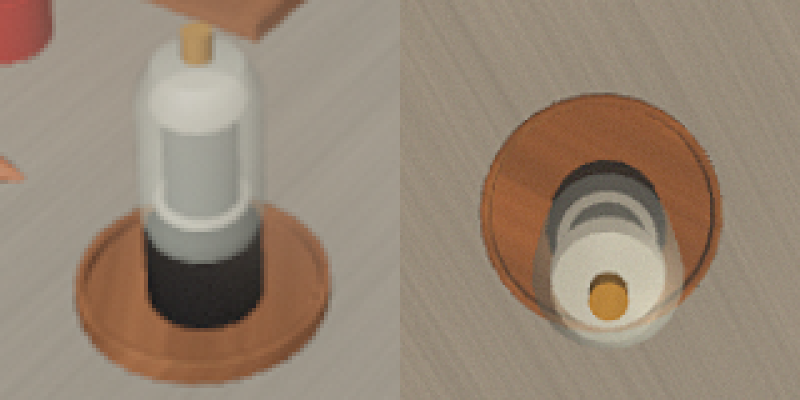

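The valve stands upright in the round tray. In the side crop the base's front edge is at (205,328) between the rim's ends at 76 and 331. In the wrist crop the base's near edge is at (605,160).

Run:
```python
from h import *
V=np.load("w7.npy");o=-V[:3,:3].T@V[:3,3];f=lambda p:(np.array(p)-[400,0])*.4+[240,120]
def far(p,o):
    d=(p-o)[:2];d/=np.linalg.norm(d);return (p[:2]+.024*d).round(4)
print("wrist",far(wback(V,f([[605,160]]),.004)[0],o))
p=wback(V,f([[481,214],[722,214],[602,94],[516,130],[688,130]]),.011)[:,:2]
x=np.linalg.lstsq(np.c_[2*p,np.ones(5)],(p**2).sum(1),rcond=None)[0];print("round",x[:2].round(4),np.sqrt(x[2]+x[:2]@x[:2]).round(4))
S=r.camera_info("side");W=np.array(S["view"]);os=-W[:3,:3].T@W[:3,3]
g=lambda p:np.array(p)/4+[229.6,259.6]
print("side",far(back(S,g([[204,328]]),.004)[0],os),"cap",back(S,g([[197,30]]),.133).round(4))
```

```text
wrist [0.4391 0.2924]
round [0.4406 0.29  ] 0.0512
side [0.4449 0.2888] cap [[0.4428 0.2889 0.133 ]]
```

jog_arm([
  [[1,1,-5,0,0.068],[1,1,-5,0,0],[1,1,-5,0,0],[1,1,-5,0,0],[1,1,-5,0,0],[1,1,-5,0,0],[1,1,-5,0,0],[1,1,-5,0,0]],
])

```text
time_s: 22.02
tcp_pos: [0.523, -0.1116, 0.2576]
eef_rot: [179.9, -0.1, -115.7]
contact_force: [0.6, 1.2, 0.4]
gripper_width: 0.0875
gripper_force: 0.0
```

jog_arm([
  [[1,1,-5,0,0],[1,1,-5,0,0],[1,1,-5,0,0],[1,0.8,-5,0,0],[1,0,-0.9,0,0],[1,0,0,0,0],[1,0,0,0,0]],
])

```text
time_s: 22.9
tcp_pos: [0.5611, -0.3179, 0.2583]
eef_rot: [180.0, 0.0, -115.6]
contact_force: [0.1, 0.7, 0.5]
gripper_width: 0.0874
gripper_force: 0.0
```

Run:
```python
from h import *
b=r.capture("wrist");np.save("w8.npy",r.camera_info("wrist")["view"])
s=r.get_state();print(s["time_s"],s["tcp_pos"],s["eef_rot"],s["joints"])
cv2.imwrite("pics/w8.png",cv2.resize(b[130:290,230:410],None,fx=3,fy=3,interpolation=3))
```

```text
22.95 [ 0.56122596 -0.31775062  0.25858585] [ 1.79994085e+02  8.12193634e-03 -1.15600764e+02] [-1.22215549e+01  1.73154966e+01 -2.27957952e+00 -9.83987096e-03
 -7.04087993e+01 -1.33759094e+01]
```

View pics/w8.png

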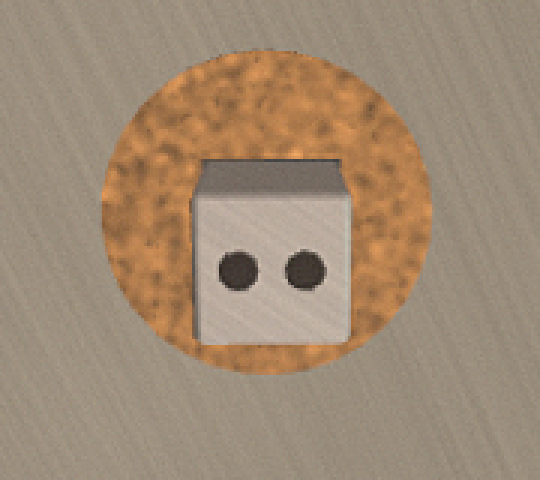

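The can stands square to the jaws on the mat: top at crop (195–350, 195–345), mat centre (267,212). I'll grip it now.

jog_arm([
  [[1,0,-0.1,-5,0],[1,0,0,-5,0],[1,0,0,-5,0],[1,0,0,-3.7,0],[1,0,0,-1.4,0],[1,0,0,0,0],[-0.3,0,0,0,0],[-0.3,0,0,0,0]],
])

```text
time_s: 23.95
tcp_pos: [0.5622, -0.3201, 0.0593]
eef_rot: [-179.8, 0.0, -115.7]
contact_force: [0.1, 0.7, -0.6]
gripper_width: 0.0735
gripper_force: 0.0
```

jog_arm([
  [[-0.3,0,0,0,0],[-0.3,0,0,0,0],[-0.3,0,0,0,0],[-0.3,0,0,0,0],[-0.3,0,0,0,0]],
])

```text
time_s: 24.58
tcp_pos: [0.5611, -0.3199, 0.0578]
eef_rot: [180.0, -0.0, -115.7]
contact_force: [-1.5, 0.4, 3.9]
gripper_width: 0.048
gripper_force: 15.0
```

jog_arm([
  [[-0.3,0,0,2,0],[-0.3,0,0,5,0],[-0.3,0,0,5,0],[-0.3,0.1,3,0,0],[-0.3,0.1,4,0,0],[-0.3,0.1,4,0,0],[-0.3,0.1,4,0,0],[-0.3,0.1,4,0,0]],
])

```text
time_s: 25.58
tcp_pos: [0.566, -0.1285, 0.1771]
eef_rot: [180.0, 0.0, -115.7]
contact_force: [0.7, -0.4, -1.3]
gripper_width: 0.0479
gripper_force: 15.0
```

jog_arm([
  [[-0.3,0.1,4,0,0],[-0.3,0.1,4,0,0],[-0.3,0.1,4,0,0],[-0.3,0.1,4,0,0],[-0.3,0.1,3,0,0],[-0.3,0.2,2.8,0,0],[-0.3,0,0,0,0],[-0.3,0,0,0,0]],
])

```text
time_s: 26.58
tcp_pos: [0.5729, 0.088, 0.1771]
eef_rot: [180.0, -0.0, -115.7]
contact_force: [0.7, 0.3, -2.1]
gripper_width: 0.0479
gripper_force: 15.0
```

Run:
```python
from h import *
s=r.get_state();print(s["time_s"],s["tcp_pos"],s["eef_rot"],s["gripper_width"])
```

```text
26.575 [0.57290435 0.08795168 0.17706886] [ 1.79963877e+02 -3.20195573e-02 -1.15654331e+02] 0.04787361192479647
```

jog_arm([
  [[-0.3,0,0.05,-4,0],[-0.3,0,0,-4,0],[-0.3,0,0,-2.5,0],[-0.3,0,0,-1,0],[-0.3,0,0,-0.3,0],[-0.3,0,0,0,0],[1,0,0,0,0],[1,0,0,0,0]],
])

```text
time_s: 27.58
tcp_pos: [0.5738, 0.0889, 0.0605]
eef_rot: [-179.9, 0.1, -115.7]
contact_force: [0.6, 1.1, 0.6]
gripper_width: 0.0626
gripper_force: 0.0
```

jog_arm([
  [[1,0,0,0,0],[1,0,0,0,0],[1,0,0,0,0],[1,0,0,5,0],[1,0,0,5,0],[1,0,0,5,0],[1,0,0,4,0],[1,0,0,0,0]],
])

```text
time_s: 28.58
tcp_pos: [0.5748, 0.0891, 0.2535]
eef_rot: [-179.7, 0.3, -115.6]
contact_force: [0.3, -0.1, -0.9]
gripper_width: 0.088
gripper_force: 0.0
```

Run:
```python
from h import *
b=r.capture("wrist");np.save("w9.npy",r.camera_info("wrist")["view"])
s=r.get_state();print(s["time_s"],s["tcp_pos"],s["contact_force"])
cv2.imwrite("pics/w9.png",b)
```

```text
28.625 [0.57374189 0.08888797 0.25115961] [-0.61232745  0.13373053 -1.17923092]
```

View pics/w9.png

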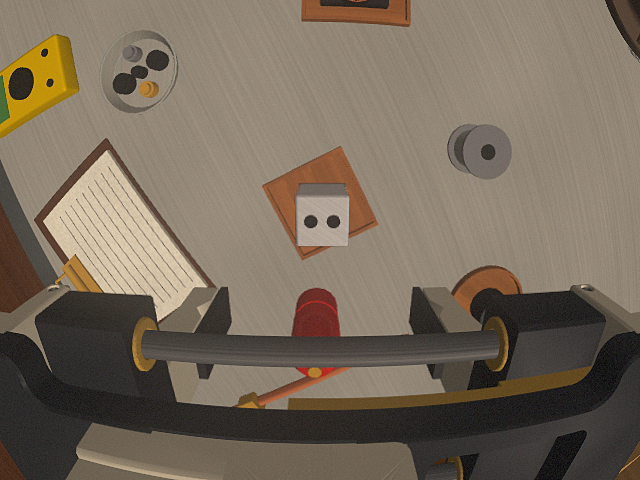

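The can stands in the square tray: top at (297–349, 196–246), tray corners at (263,186), (341,147), (378,222) and (302,259). The script checks the numbers, then hands in only if they agree.

Run:
```python
from h import *
V=np.load("w9.npy")
t=wback(V,[[263,186],[341,147],[378,222],[302,259]],.011).mean(0)[:2]
c=wback(V,[[297,196],[348,195],[349,246],[297,246]],.074).mean(0)[:2]
d=np.linalg.norm(c-t);print(t,c,d)
if d<.008: print(r.close_job())
```

```text
[0.57088719 0.08714883] [0.57039637 0.08957085] 0.002471251902220934
the job is handed in; nothing more can be done
None
```

The job is handed in: the coil form, valve and can each stand released in their own trays, measured within about 4 mm of the tray centres; the coil's foot is lined up with its tray and the cork mat is empty again, though the hand-in gave no verdict.

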